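# Release a cemented glass carrier and mount it on the engraving turntable

## Task

The cement has set: flip the toggle clamp's handle over centre until the clamp stands wide open, lift the carrier bar with its glass tile out of the sloping fixture, and lower it level over the turntable's spindle and drive pin together until it sits fully down on its two shoulders, then let go. Leave the clamp open, do not drop or throw the bar, and do not disturb the other things on the bench.

Things in the scene. Friction and masses are not known exactly. Their poses are not given: they have to be found in the camera images.
- handle (a joint): angle of the toggle clamp's upright black handle: 0 = clamped (handle square to the sloping bed), grows as the handle is thrown sideways along the fixture's +y, away from the bar, to 1.5 = fully open. Spring over-centre at 0.2: below that it presses back to 0; about 4 to 6 N at the grip point takes it over; from about 0.4 it springs open by itself within a second or so and stays open. It counts as open past 1.2
- handle_grip (a point): point on the axis of the handle, 85 mm from its pivot; the round black grip is 18 mm thick and runs from 41 to 117 mm from the pivot
- handle_pivot (a point): pivot of the handle, on a hinge line that runs up the slope of the bed, 118 mm along fixture +y from the bar's centre and 29 mm above its mid-thickness, measured square to the bed. The steel clamp arm runs from here to the glass tile and swings up through about 1.5 rad as the handle opens; it then stands square to the bed, about 108 mm along +y from the bar's centre
- nest (a point): centre of the place of the bar in the fixture (the bar's mid-thickness, middle of its length); orientation is the fixture's: level, z up, yaw only. The bed is 130 mm up the slope by 245 mm along y and slopes 30 degrees up towards the fixture's +x, so its normal is (-0.5, 0, 0.866) in this frame. The bar lies along y, with its ends on two 24 mm high rests (51 to 73 mm each side of its middle) between 5 to 10 mm high stops; under its middle the bed is 24 mm below the bar
- carrier_center (a point): centre (half-way up its thickness, on the axis of its central hole) of the loose aluminium carrier bar, 46 mm (own x) by 160 mm (own y) by 18 mm (own z), about 0.4 kg. A square glass tile 42 x 42 x 8 mm lies on top of its +y end. Central through hole 19 mm, pin hole 12.5 mm at 55 mm along its own -y, seen from above. In the fixture its own y is the fixture's y and its own z is the bed's normal
- carrier_pinhole (a point): centre of the bar's smaller hole, half-way up the bar, 55 mm from the central hole
- spindle (a point): on the turntable (round grey base 170 mm across, steel disc 152 mm across with its top 24 mm below this point): point on the spindle's axis, at the top of the round shoulder (38 mm across) on which the bar sits, 71 mm above the bench. The vertical spindle is 15 mm thick and stands 28 mm above this point with a tapered top. The turntable does not turn. Seated, the bar's centre is 9 mm above this point. The drive pin is at its own -y
- pin (a point): on the axis of the drive pin, at the top of its 18 mm wide shoulder, level with the spindle's shoulder and 55 mm from the spindle. The pin is 9 mm thick and stands 22 mm above this point with a tapered top
- saucers: bystander: stack of clay saucers, 96 mm wide, 48 mm high, origin under its centre
- tray: bystander: white tray 130 x 200 x 22 mm with glass offcuts, origin under its centre
- brush: bystander: brush lying on the bench
- jar: bystander: glass jar 56 mm wide and 70 mm high, origin under its centre
- plate: bystander: white plate 120 mm wide, 18 mm high, origin under its centre
- dish: bystander: green glass bowl 120 mm wide, 45 mm high, origin under its centre
- pliers: bystander: pliers with black grips lying on the bench, about 140 mm long
- carrier: the carrier bar itself, origin at the centre of its underside, axes as for its centre
Things that resemble listed ones, but are neither listed nor needed, are in the scene too. What is shaped like the carrier but orange is not meant.

How it is judged (in metres and radians):
On the way, in this order (a step that is already met when the one before it is completed fails the run):
1. the toggle clamp is thrown open (past 1.2 rad) while the bar still lies in the fixture (value of joint handle above 1.2 rad and distance between carrier_center and nest below 0.015 m), for 0.2 s.
2. the bar is lifted clear of the fixture, more than 60 mm from its place (distance between carrier_center and nest above 0.06 m), for 0.1 s.
At the end, for the whole second after the job is handed in: Bar released and at rest, level within 3 degrees, glass up, on both turntable shoulders: centre within 5 mm sideways of the spindle and at most 2.5 mm too high, pin hole within 6 mm of the pin and at most 3.5 mm too high. Clamp still open past 1.2 rad (value of joint handle above 1.2 rad and horizontal distance between carrier_center and spindle below 0.005 m and horizontal distance between carrier_pinhole and pin below 0.006 m and z of carrier_center in the frame of spindle below 0.0115 m and z of carrier_pinhole in the frame of pin below 0.0125 m and angle between carrier_center's own z axis and vertical below 0.05 rad and linear speed of carrier below 0.02 m/s); the robot touches nothing.
It fails at once if the bar falls or is thrown: it moves faster than 0.45 m/s while the fingers do not hold it (linear speed of carrier above 0.45 m/s and contact force between the fingers and carrier below 0.1 N).
It fails at once if another thing on the bench is moved by more than 30 mm (distance of any of saucers, tray, brush, jar, plate, dish, pliers from where it was at the start of the episode above 0.03 m).
It also fails if it takes over 61 s, if anything falls off the work surface, if the arm or the gripper's body presses on something with over 40 N, if the wrist force passes 120 N, or if a joint passes its speed limit or range.

## Robot

A 7-joint arm with a two-finger parallel gripper is mounted at the origin on the work surface. World frame = base frame: x ahead of the robot, y to its left, z up, the work surface at z = 0. Lengths are in m, angles in degrees, forces in N, time in s.
With the tool pointing down it reaches from about 0.425 to 0.875 m from the base axis. Payload 4.7 kg.
Tool frame: the origin (TCP) lies midway between the tips of the shut fingers; the grasp point (between the pads) lies 19 mm behind it; y points along the fingers, x is the direction in which the jaws open and shut, and the axes are right-handed (so a half turn about y gives the same grasp; the last joint's range is limited). The gripper opens to 87 mm and grips with 3 to 60 N. Pads are 19 mm wide; open, the fingers measure 117 mm over their backs; the gripper's body (75 mm by 190 mm) begins 51 mm behind the grasp point.
Start: joints at [-75.109, 18.392, -4.016, 83.108, 1.295, 78.541, -3.26], TCP at [0.158, 0.63, 0.223] pointing down, gripper open.
Joint ranges: [-163.93, 163.93], [-17.29, 119.83], [-79.2, 71.16], [3.27, 140.29], [-89.18, 269.18], [5.43, 117.66], [-154.24, 154.24]. Speed limits (degrees/s): [147.25, 147.25, 180, 180, 180, 180, 180].

## Interface

Orientations are given as [roll, pitch, yaw] about the fixed x, y, z axes, in that order (R = Rz(yaw) Ry(pitch) Rx(roll)).
In Python, from cell import env gives the robot as it stands.
- The arm moves only by the tool carry_out, never from a script. Its argument "targets" is a list of rows, each a list of 2 entries, a list of its own where there are three numbers: the shift along the tool's x, y, z in mm, then the turn, a rotation vector about the tool's x, y, z in degrees. A call has 1 to 12 rows; each row shifts and turns the commanded pose from where the row before left it, along the tool's axes as they then stand; what a row does not reach is not made up. A row lasts 1/10 s, in which the tool goes at most 50 mm and 8.59 degrees, less where a joint would pass 70% of its speed; a pose out of reach is approached as far as the arm can. A call with a gripper value outside its range is refused whole. "jaw" is the opening, from 0 (shut) to 1 (fully open), set as the call begins (left out, the last holds). The fingers move at their own pace and stop on an object; "squeeze" is the grip in N (left out, the last holds). Time passes only in rows, so rows that do not move let the fingers close. It gives the time, the measured TCP pose, the force and the opening at its end, in the units of the state.
- env.get_obs(): the state, without advancing time (a new reading comes with each control period).
- env.read_camera(name): name is "scene" or "top" or "wrist"; returns the picture (400x640x3 uint8, red, green, blue); there is no depth.
- env.get_calibration(name): a dict with "fx", "fy", "cx", "cy" (pixels), "D" ([k1, k2, p1, p2, k3] as OpenCV has them; the pictures are not rectified), "R" (3x3) and "t" (3): a world point X has camera coordinates R X + t; the wrist camera has in their place "hand_eye" (4x4, takes a point from camera to tool coordinates, whose origin is the TCP and whose axes are the tool frame's). Camera axes: x right, y down, z forward; pixel columns grow to the right and rows downward; lengths in m; the calibration is good to about 2 mm. A picture is of the moment at which its call begins: read the wrist's pose just before it. get_calibration takes no time and is no camera call.
- env.sign_off(): hands the job in, once; it reports no verdict.
Trained networks look in the newest picture that a camera, given by its name, has taken for a name from the list of things; names that differ only in an ending like _2 or _b are one class to them, and where a whole thing is asked for, a point or a joint stands for the part that bears it (a point fixed in the world has none). Each returns a list of dicts, best first, with "p" (0 to 1); they miss things now and then, are a little off and sometimes report something else, mostly with a low value. They report only what shows in the picture. A call takes as long as a camera call. They do not tell look-alikes from the thing itself.
- env.outline_of(camera, label): "mask" (400x640 bool, what is visible of it) and "xy" ([column, row] in pixels, amid what is visible of it).
The state is a dict: "time_s": time; "qpos": joint angles; "joint_velocities": joint speeds; "effort": joint torques, N m; "tool_pos": TCP position; "tool_rot": TCP orientation; "force": force on the tool from outside, world axes, zero at the start; "wrist_torque": the same for the moment, N m; "grip_width": finger opening in m.
Only numpy, scipy, OpenCV 4.12 (cv2) and the standard library are available. Lean on these libraries where they do the work, as an engineer would, in place of code of your own. Each camera call takes 0.05 s, during which the arm holds its last target.

## Working session

There is one attempt and no reset: what is moved stays moved. The work goes in short steps, Python scripts to look and compute and a tool call to move; the robot and the scene stay as the last step left them, time stands still between calls to the robot, and variables do not carry over. Pictures are saved under pics/ and viewed, and the job is handed in when it is done.

Besides the shell and the picture viewer there is one more tool, called by a JSON object that holds its "op" and its "data", one argument or row to a line. carry_out: Moves the arm, as the interface text tells. Its arguments: {"type":"object","properties":{"targets":{"type":"array","items":{"type":"array"}},"jaw":{"type":"number"},"squeeze":{"type":"number"}},"required":["targets"]}

```bash
ls; mkdir -p pics
python3 - <<'E'
from cell import env
import cv2
o=env.get_obs();print({k:(v if not hasattr(v,'round') else v) for k,v in o.items()})
for n in ["scene","top","wrist"]:
    im=env.read_camera(n);cv2.imwrite(f"pics/{n}0.png",im[:,:,::-1]);print(n,env.get_calibration(n))
E
```

```text
pics
{'time_s': 0.0, 'qpos': array([-75.10835126,  18.43858407,  -4.01574938,  83.17601639,
         1.29517967,  78.54103376,  -3.26162954]), 'joint_velocities': array([ 0.03877451,  0.03736208,  0.07991722, -0.01039333, -0.00366162,
       -0.05134768, -0.05008702]), 'effort': array([ 3.17886761e-04, -4.91275370e+01, -4.03599562e-01, -3.12531137e+01,
       -6.39740028e-02,  4.36791277e-02,  1.74904685e-04]), 'tool_pos': array([0.15808251, 0.62990126, 0.22145718]), 'tool_rot': array([-90.00595233,   0.11037735,  75.91673292]), 'force': array([ 0.21806918,  0.73709016, -0.62211693]), 'wrist_torque': array([0.00765937, 0.05945465, 0.0180662 ]), 'grip_width': 0.08717988777018909}
scene {'fx': 364.6544041035287, 'fy': 364.6544041035287, 'cx': 320.24437861537905, 'cy': 200.57562458665666, 'D': array([-0.01322994,  0.        ,  0.        ,  0.        ,  0.        ]), 'R': array([[ 0.83531384,  0.54964077, -0.01207536],
       [ 0.42149143, -0.65435262, -0.6278277 ],
       [-0.35298124,  0.5193435 , -0.77825868]]), 't': array([-0.40464999, -0.08458409,  1.24232092])}
top {'fx': 383.83602
[... 211 characters left out ...]
2829],
       [-0.98323573, -0.01612837, -0.18162429],
       [ 0.18131235,  0.0190723 , -0.9832406 ]]), 't': array([-0.00142543,  0.50229235,  0.97648976])}
wrist {'fx': 314.32917588392263, 'fy': 314.32917588392263, 'cx': 320.4926466074498, 'cy': 198.62871312579358, 'D': array([-0.04795523,  0.        ,  0.        ,  0.        ,  0.        ]), 'hand_eye': array([[ 9.99999498e-01, -8.80387036e-04, -4.77975463e-04,
         5.06556013e-04],
       [ 1.86605459e-04, -3.05075121e-01,  9.52328271e-01,
        -1.61635109e-01],
       [-9.84235886e-04, -9.52327882e-01, -3.05074803e-01,
         8.37624843e-02],
       [ 0.00000000e+00,  0.00000000e+00,  0.00000000e+00,
         1.00000000e+00]])}
```

View pics/scene0.png

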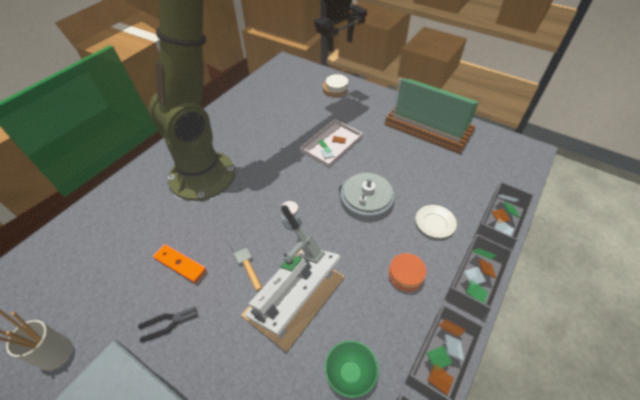

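View pics/top0.png

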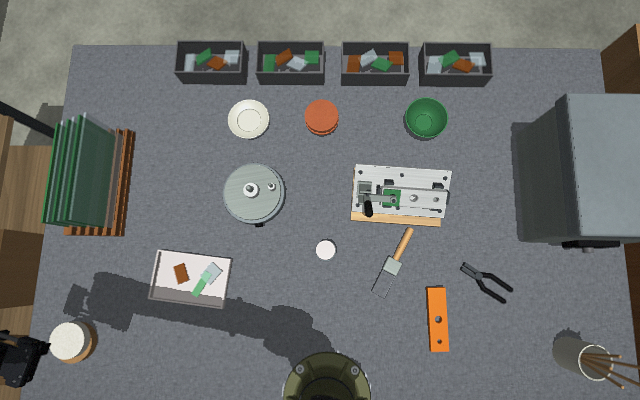

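View pics/wrist0.png

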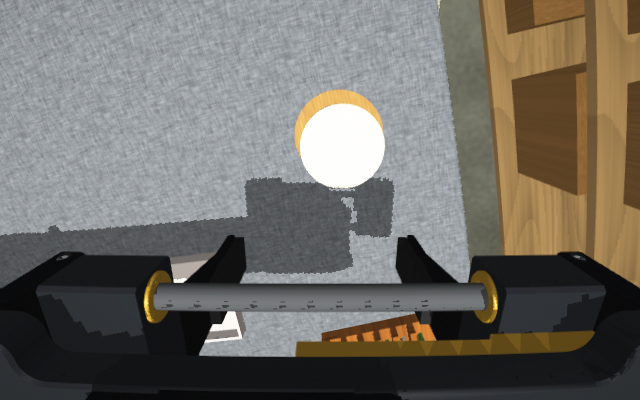

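Run:
```python
import cv2,numpy as np
t=cv2.imread("pics/top0.png");s=cv2.imread("pics/scene0.png")
cv2.imwrite("pics/c1.png",cv2.resize(t[150:240,340:460],(800,600),interpolation=cv2.INTER_CUBIC))
cv2.imwrite("pics/c2.png",cv2.resize(t[155:235,210:300],(675,600),interpolation=cv2.INTER_CUBIC))
cv2.imwrite("pics/c3.png",cv2.resize(s[190:350,230:370],(525,600),interpolation=cv2.INTER_CUBIC))
cv2.imwrite("pics/c4.png",cv2.resize(s[160:230,325:405],(686,600),interpolation=cv2.INTER_CUBIC))
```

```text
(no output)
```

View pics/c1.png

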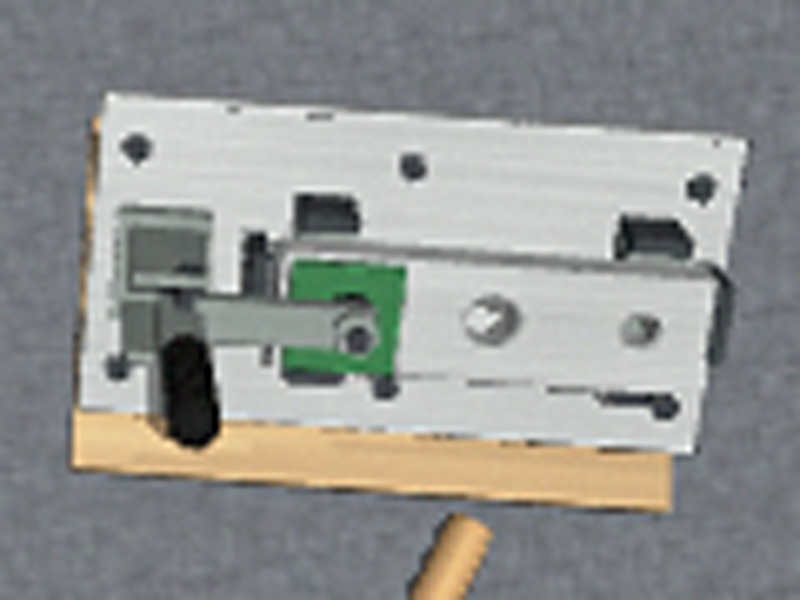

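View pics/c2.png

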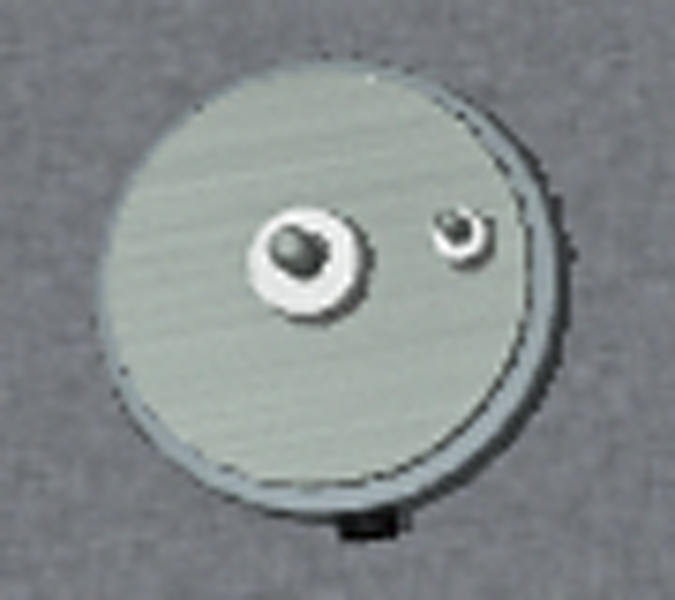

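View pics/c3.png

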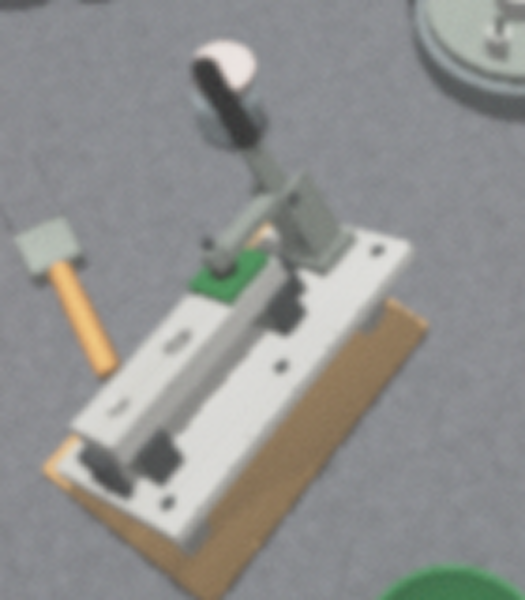

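View pics/c4.png

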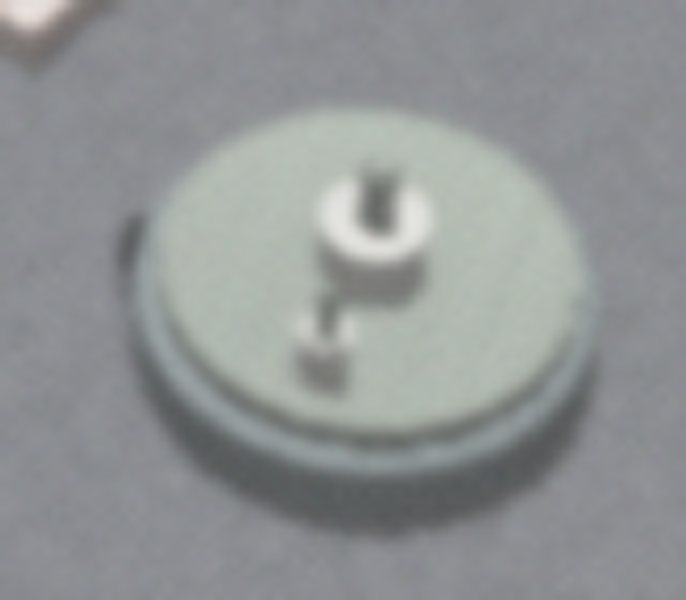

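```bash
cat > h.py <<'E'
import numpy as np,cv2
from scipy.spatial.transform import Rotation as Ro
from cell import env
def K(c): return np.array([[c['fx'],0,c['cx']],[0,c['fy'],c['cy']],[0,0,1]])
def Rt(o): return Ro.from_euler('xyz',o['tool_rot'],degrees=True).as_matrix(), np.array(o['tool_pos'])
def cam(name,o=None):
    c=env.get_calibration(name)
    if name=='wrist':
        R,t=Rt(o);H=np.array(c['hand_eye']);Rc=R@H[:3,:3];tc=R@H[:3,3]+t
        return K(c),c['D'],Rc.T,-Rc.T@tc
    return K(c),c['D'],c['R'],c['t']
def ray(cm,uv):
    k,D,R,t=cm
    p=cv2.undistortPoints(np.array([[uv]],float),k,D)[0,0]
    d=R.T@np.array([p[0],p[1],1]);return -R.T@t,d/np.linalg.norm(d)
def proj(cm,X):
    k,D,R,t=cm
    return cv2.projectPoints(np.atleast_2d(np.array(X,float)),cv2.Rodrigues(R)[0],np.array(t,float),k,D)[0][:,0]
def tri(rs):
    A=0;b=0
    for o,d in rs:
        P=np.eye(3)-np.outer(d,d);A=A+P;b=b+P@o
    X=np.linalg.solve(A,b)
    return X,[np.linalg.norm((np.eye(3)-np.outer(d,d))@(X-o))*1000 for o,d in rs]
def atz(r,z): o,d=r;return o+d*(z-o[2])/d[2]
E
python3 - <<'E'
from h import *
np.set_printoptions(precision=4,suppress=True)
T=cam('top');S=cam('scene')
for n,a,b in [('hole',(413.4,197.6),(277.1,280.8)),('pinhole',(435.7,198.9),(261.4,298.2)),('spin',(250.6,189.8),(368.5,184.9)),('pin',(271.3,186.0),(362.5,197.5)),('griptop',(340+190/6.667,150+440/6.667),(230+205/3.75,190+62/3.75))]:
    print(n,*tri([ray(T,a),ray(S,b)]), atz(ray(T,a),.071))
E
```

```text
hole [ 0.499  -0.2086  0.1121] [np.float64(0.7533600143393027), np.float64(0.7533600143392629)] [ 0.5064 -0.2177  0.071 ]
pinhole [ 0.4961 -0.2636  0.1134] [np.float64(0.42159577051820907), np.float64(0.4215957705182438)] [ 0.5039 -0.2753  0.071 ]
spin [0.5216 0.2079 0.0735] [np.float64(2.439590112325223), np.float64(2.439590112325195)] [0.5203 0.2067 0.071 ]
pin [0.5317 0.1533 0.076 ] [np.float64(1.8880589692604162), np.float64(1.8880589692605056)] [0.5313 0.1528 0.071 ]
griptop [ 0.4373 -0.0848  0.2234] [np.float64(3.8378735988237733), np.float64(3.8378735988237587)] [ 0.4563 -0.1015  0.071 ]
```

```bash
cat >> h.py <<'E'
def Rypr(r,p,y): return Ro.from_euler('xyz',[r,p,y],degrees=True)
def bed_rot(yaw,tilt):  # tool x along up-slope, y into the bed; tilt 0=down
    return Ro.from_euler('z',yaw,degrees=True)*Ro.from_euler('y',-tilt,degrees=True)*Ro.from_euler('x',-90,degrees=True)
def plan(segs,start=None,nd=0):
    """segs: list of (pos,Rotation,n)"""
    o=env.get_obs(); R,p=Rt(o); R=Ro.from_matrix(R)
    if start: p,R=start
    rows=[]
    for pos,Rt_,n in segs:
        pos=np.array(pos,float);p0=p.copy();R0=R
        rv=(R0.inv()*Rt_).as_rotvec()
        for i in range(1,n+1):
            tp=p0+(pos-p0)*i/n; tR=R0*Ro.from_rotvec(rv*i/n)
            d=np.round(R.inv().apply(tp-p)*1000,nd); w=np.round((R.inv()*tR).as_rotvec(degrees=True),1)
            rows.append([[float(x)+0 for x in d],[float(x)+0 for x in w]])
            p=p+R.apply(d/1000); R=R*Ro.from_rotvec(w,degrees=True)
    print(str(rows).replace(' ','').replace('-0.0,','0,').replace('.0,',',').replace('.0]',']'))
    return p,R
E
python3 - <<'E'
from h import *
plan([((.525,.16,.26),bed_rot(11,0),12)])
E
```

```text
[[[-31,-3,-39],[0,5.4,0]],[[-26,-3,-42],[0,5.4,0]],[[-23,-3,-44],[0,5.4,0]],[[-18,-4,-46],[0,5.4,0]],[[-14,-3,-48],[0,5.5,0]],[[-10,-3,-49],[0,5.4,0]],[[-4,-3,-49],[0,5.4,0]],[[0,-3,-50],[0,5.4,0]],[[4,-3,-50],[0.1,5.4,0]],[[10,-4,-48],[0,5.4,0]],[[13,-3,-48],[0,5.4,-0.1]],[[19,-3,-46],[0,5.4,0]]]
```

{"op": "carry_out", "data": {
  "targets": [
    [[-31,-3,-38],[0,5.4,0]],
    [[-26,-3,-42],[0,5.4,0]],
    [[-23,-3,-43],[0,5.4,0]],
    [[-18,-4,-46],[0,5.4,0]],
    [[-14,-3,-47],[0,5.5,0]],
    [[-10,-3,-48],[0,5.4,0]],
    [[-4,-3,-49],[0,5.4,0]],
    [[0,-3,-49],[0,5.4,0]],
    [[4,-3,-49],[0,5.4,0]],
    [[10,-4,-48],[0,5.4,0]],
    [[13,-3,-48],[0,5.4,0]],
    [[19,-3,-45],[0,5.4,0]]
  ],
  "jaw": 0
}}

```text
time_s: 1.35
tool_pos: [0.5212, 0.1634, 0.2608]
tool_rot: [-90.0, -0.0, 10.8]
force: [0.8, 0.9, -0.2]
grip_width: 0.0029
```

{"op": "carry_out", "data": {
  "targets": [
    [[0,0,0],[0,0,0]],
    [[0,0,0],[0,0,0]],
    [[0,0,0],[0,0,0]]
  ]
}}

```text
time_s: 1.65
tool_pos: [0.5195, 0.1667, 0.2601]
tool_rot: [-90.0, 0.1, 11.2]
force: [0.5, 0.3, -0.4]
grip_width: 0.0003
```

Run:
```python
from h import *
o=env.get_obs();print(o['time_s'],o['tool_pos'],o['tool_rot'],o['qpos'],o['grip_width'])
im=env.read_camera('wrist');cv2.imwrite("pics/w1.png",im[:,:,::-1]);np.save('w1.npy',[o['tool_pos'],o['tool_rot']])
```

```text
1.65 [0.51947775 0.16674983 0.26012725] [-8.99606717e+01  5.87964797e-02  1.11575242e+01] [-43.74472711   4.54470954  24.73019072  95.67931159  -1.9752159
  80.24979758  -7.58911197] 0.0003257701008895982
```

View pics/w1.png

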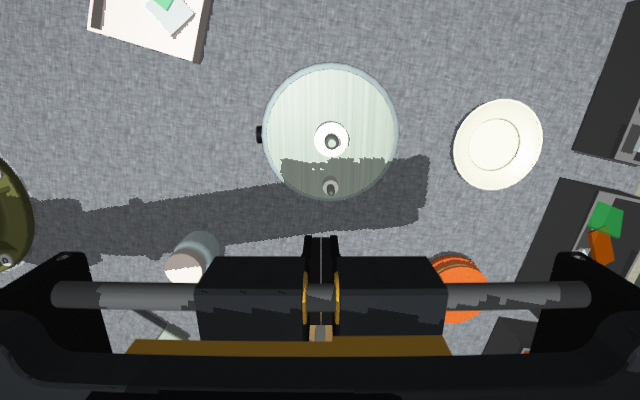

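Run:
```python
from h import *
plan([((.50,.08,.32),bed_rot(11,0),3)])
print()
plan([((.47,-.06,.34),bed_rot(3,10),4),((.426,-.255,.234),bed_rot(-3,30),6)],start=(np.array([.50,.08,.32]),bed_rot(11,0)))
```

```text
[[[-12,-20,-27],[0,0.1,0]],[[-12,-20,-27],[0,0,0]],[[-12,-20,-28],[0,0.1,-0.1]]]

[[[-14,-5,-33],[-0.2,2,-2.5]],[[-13,-5,-33],[-0.1,2,-2.5]],[[-11,-6,-34],[-0.2,2,-2.5]],[[-10,-7,-34],[-0.2,2,-2.5]],[[-12,16,-32],[-0.3,0.9,-3.3]],[[-12,15,-32],[-0.4,1,-3.4]],[[-13,15,-33],[-0.3,0.9,-3.3]],[[-13,14,-32],[-0.4,1,-3.3]],[[-13,14,-33],[-0.3,0.9,-3.3]],[[-13,13,-33],[-0.4,0.9,-3.4]]]
```

{"op": "carry_out", "data": {
  "targets": [
    [[-12,-20,-27],[0,0,0]],
    [[-12,-20,-27],[0,0,0]],
    [[-12,-20,-28],[0,0,0]],
    [[0,0,0],[0,0,0]],
    [[0,0,0],[0,0,0]],
    [[0,0,0],[0,0,0]]
  ]
}}

```text
time_s: 2.3
tool_pos: [0.5001, 0.0801, 0.3197]
tool_rot: [-90.0, 0.1, 11.2]
force: [-0.4, -0.6, -0.6]
grip_width: 0.0003
```

Run:
```python
from h import *
o=env.get_obs();print(o['time_s'],o['tool_pos'],o['tool_rot'])
im=env.read_camera('wrist');cv2.imwrite("pics/w2.png",im[:,:,::-1]);np.save('w2.npy',[o['tool_pos'],o['tool_rot']])
a=cv2.imread('pics/w1.png')[60:210,250:410];b=im[0:150,250:410,::-1]
cv2.imwrite('pics/w12.png',cv2.resize(np.hstack([a,b]),(800,375),interpolation=cv2.INTER_CUBIC))
```

```text
2.3 [0.50005391 0.08009785 0.31973024] [-8.99719423e+01  6.53558239e-02  1.12219627e+01]
```

View pics/w12.png

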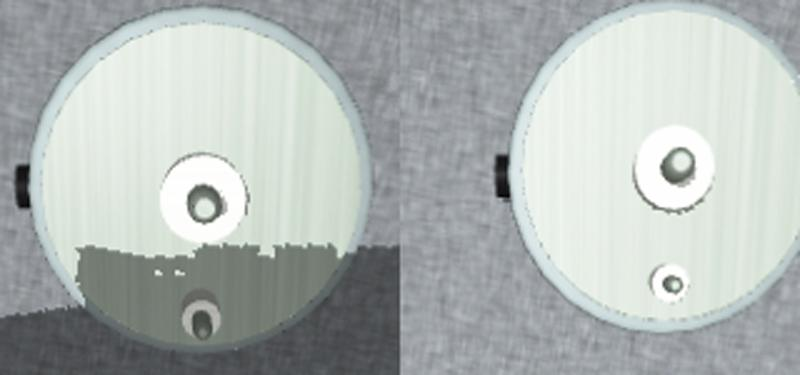

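{"op": "carry_out", "data": {
  "targets": [
    [[-14,-5,-33],[0,2,-2.5]],
    [[-13,-5,-33],[0,2,-2.5]],
    [[-11,-6,-34],[-0.2,2,-2.5]],
    [[-10,-7,-34],[-0.4,2,-2.5]],
    [[-12,16,-32],[-0.3,0.9,-3.3]],
    [[-12,15,-32],[-0.4,1,-3.4]],
    [[-13,15,-33],[-0.3,0.9,-3.3]],
    [[-13,14,-32],[-0.4,1,-3.3]],
    [[-13,14,-33],[-0.3,0.9,-3.3]],
    [[-13,13,-33],[-0.4,0.9,-3.4]],
    [[0,0,0],[0,0,0]],
    [[0,0,0],[0,0,0]]
  ]
}}

```text
time_s: 3.55
tool_pos: [0.456, -0.1529, 0.297]
tool_rot: [-89.0, -19.1, 0.5]
force: [-0.2, -0.2, 0.0]
grip_width: 0.0007
```

Run:
```python
from h import *
o=env.get_obs();print(o['time_s'],o['tool_pos'],o['tool_rot'],o['qpos'])
im=env.read_camera('wrist');cv2.imwrite("pics/w3.png",im[:,:,::-1]);np.save('w3.npy',[o['tool_pos'],o['tool_rot']])
```

```text
3.55 [ 0.45595237 -0.15288335  0.2969936 ] [-89.03222833 -19.0525017    0.52043584] [ 29.41333835 -17.14984782  -6.28570934 112.79927112 -11.1308363
  67.41025172  26.57257738]
```

View pics/w3.png

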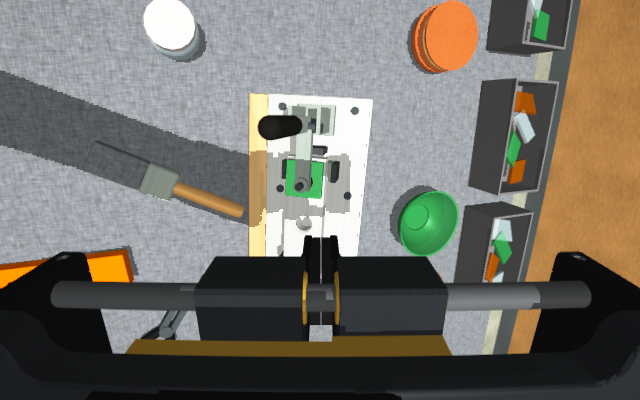

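Run:
```python
from h import *
np.set_printoptions(precision=4,suppress=True)
def wc(n):
    a=np.load(n);return cam('wrist',dict(tool_pos=a[0],tool_rot=a[1]))
T=cam('top');S=cam('scene');A=wc('w1.npy');B=wc('w2.npy')
for n,px in [('spin',[(250.6,189.8),(368.5,184.9),(331.3,138.5),(359.3,66.5)]),('pin',[(271.3,186.0),(362.5,197.5),(330.3,187.6),(357.5,112.9)])]:
    r=[ray(c,p) for c,p in zip((T,S,A,B),px)]
    print(n,tri(r),tri(r[2:]),[atz(q,.071) for q in r])
p=plan([((.475,-.24,.26),bed_rot(-3,20),3)])
```

```text
spin (array([0.5223, 0.2093, 0.0717]), [np.float64(3.318857582185826), np.float64(1.8537940939354705), np.float64(1.587224200294991), np.float64(0.5508973921230439)]) (array([0.5236, 0.2098, 0.0649]), [np.float64(0.10311266663276232), np.float64(0.10311266663298307)]) [array([0.5203, 0.2067, 0.071 ]), array([0.5222, 0.2121, 0.071 ]), array([0.5233, 0.2105, 0.071 ]), array([0.5229, 0.2091, 0.071 ])]
pin (array([0.5323, 0.1548, 0.0738]), [np.float64(2.875005403035572), np.float64(1.4034935056664442), np.float64(1.4025019661213807), np.float64(0.5206728905757023)]) (array([0.5334, 0.155 , 0.0707]), [np.float64(0.23887752816607746), np.float64(0.23887752816603283)]) [array([0.5313, 0.1528, 0.071 ]), array([0.5312, 0.1587, 0.071 ]), array([0.5336, 0.155 , 0.071 ]), array([0.5331, 0.155 , 0.071 ])]
[[[1,13,-30],[-0.7,1.2,-0.3]],[[2,14,-30],[-0.8,1.2,-0.3]],[[2,14,-29],[-0.7,1.1,-0.3]]]
```

{"op": "carry_out", "data": {
  "targets": [
    [[1,13,-30],[-0.7,1.2,-0.3]],
    [[2,14,-30],[-0.8,1.2,-0.3]],
    [[2,14,-29],[-0.7,1.1,-0.3]],
    [[0,0,0],[0,0,0]],
    [[0,0,0],[0,0,0]]
  ]
}}

```text
time_s: 4.1
tool_pos: [0.4761, -0.2378, 0.2602]
tool_rot: [-90.0, -20.0, -2.7]
force: [0.0, -0.1, -0.7]
grip_width: 0.0002
```

Run:
```python
from h import *
o=env.get_obs();print(o['time_s'],o['tool_pos'],o['tool_rot'],o['qpos'])
im=env.read_camera('wrist');cv2.imwrite("pics/w4.png",im[:,:,::-1]);np.save('w4.npy',[o['tool_pos'],o['tool_rot']])
cv2.imwrite('pics/w4c.png',cv2.resize(im[20:270,220:480,::-1],(624,600),interpolation=cv2.INTER_CUBIC))
```

```text
4.1 [ 0.47612224 -0.2378082   0.26015143] [-89.9723693  -20.01875191  -2.71485848] [ 31.69088933 -10.21567208  -1.56672084 111.82727037 -10.73200958
  60.89518457  31.18300118]
```

View pics/w4c.png

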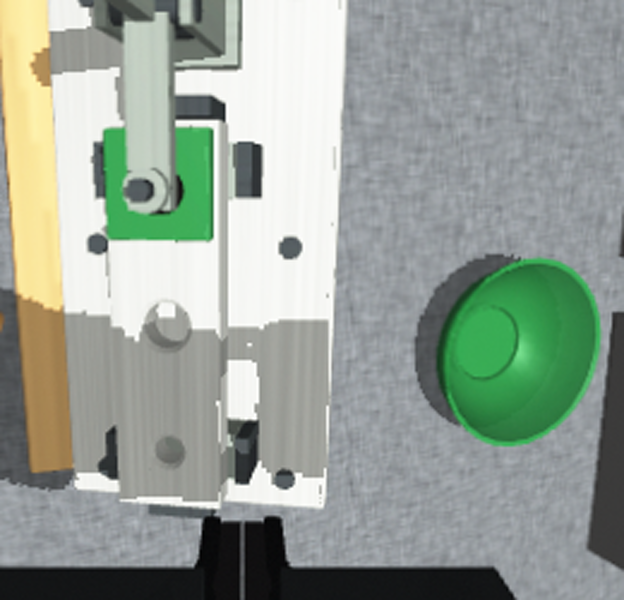

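Run:
```python
from h import *
np.set_printoptions(precision=4,suppress=True)
def wc(n):
    a=np.load(n);return cam('wrist',dict(tool_pos=a[0],tool_rot=a[1]))
T=cam('top');S=cam('scene');A=wc('w4.npy')
for n,px in [('hole',[(413.4,197.6),(277.1,280.8),(289.3,155.1)]),('pinhole',[(435.7,198.9),(261.4,298.2),(290.75,207.2)])]:
    r=[ray(c,p) for c,p in zip((T,S,A),px)]
    print(n,tri(r),tri(r[1:]),[atz(q,.112) for q in r])
```

```text
hole (array([ 0.4991, -0.2083,  0.1119]), [np.float64(1.0346744749678607), np.float64(0.48648345988378366), np.float64(0.5684556009619426)]) (array([ 0.4993, -0.2079,  0.1116]), [np.float64(0.031308295243719364), np.float64(0.031308295243612096)]) [array([ 0.4985, -0.2091,  0.112 ]), array([ 0.4995, -0.208 ,  0.112 ]), array([ 0.4993, -0.2078,  0.112 ])]
pinhole (array([ 0.4962, -0.2631,  0.1124]), [np.float64(1.0709406744887788), np.float64(0.13582532301377423), np.float64(1.0823901021535727)]) (array([ 0.4962, -0.2625,  0.1119]), [np.float64(0.5060600920287666), np.float64(0.5060600920287177)]) [array([ 0.4961, -0.2643,  0.112 ]), array([ 0.4959, -0.2629,  0.112 ]), array([ 0.4965, -0.2621,  0.112 ])]
```

Run:
```python
from h import *
s=plan([((.453,-.143,.250),bed_rot(-3,15),3),((.453,-.143,.198),bed_rot(-3,15),2),((.4545,-.115,.198),bed_rot(-3,15),2)])
```

```text
[[[-10,0,31],[0,0.1,1.7]],[[-10,1,31],[-0.1,0.1,1.7]],[[-10,0,31],[0,0.1,1.7]],[[-7,25,0],[0,0,0]],[[-6,26,0],[0,0,0]],[[0,0,14],[0,0,0]],[[0,0,15],[0,0,0]]]
```

{"op": "carry_out", "data": {
  "targets": [
    [[-10,0,31],[0,0,1.7]],
    [[-10,1,31],[0,0,1.7]],
    [[-10,0,31],[0,0,1.6]],
    [[-7,25,0],[0,0,0]],
    [[-6,26,0],[0,0,0]],
    [[0,0,14],[0,0,0]],
    [[0,0,0],[0,0,0]],
    [[0,0,0],[0,0,0]]
  ],
  "squeeze": 20
}}

```text
time_s: 4.95
tool_pos: [0.4538, -0.1315, 0.1986]
tool_rot: [-90.1, -15.2, -2.8]
force: [-0.5, -0.5, -0.0]
grip_width: 0.0007
```

Run:
```python
from h import *
o=env.get_obs();print(o['time_s'],o['tool_pos'],o['tool_rot'],o['qpos'],o['force'])
im=env.read_camera('wrist');a=im[:,:,::-1]
b=env.read_camera('top')[150:250,320:440,::-1]
cv2.imwrite('pics/p1.png',np.hstack([a[:,160:480],cv2.resize(b,(480,400),interpolation=cv2.INTER_CUBIC)]))
```

```text
4.95 [ 0.4538228  -0.13148406  0.19859979] [-90.12536966 -15.20124826  -2.78483095] [ 28.22150804 -13.72558425 -10.99395357 120.49970502  -7.30252475
  58.38113519  17.43204677] [-0.5477695  -0.48205309 -0.00321368]
```

View pics/p1.png

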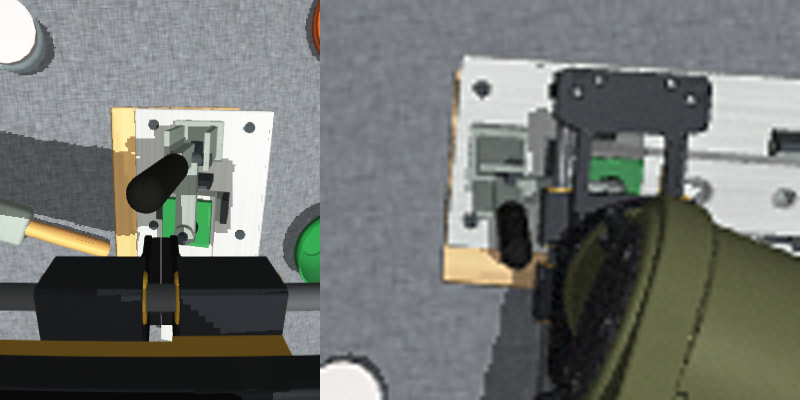

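{"op": "carry_out", "data": {
  "targets": [
    [[0,0,10],[0,0,0]],
    [[0,0,10],[0,0,0]],
    [[0,0,10],[0,0,0]],
    [[0,0,10],[0,0,0]],
    [[0,0,10],[0,0,0]]
  ]
}}

```text
time_s: 5.55
tool_pos: [0.4558, -0.0835, 0.1975]
tool_rot: [-90.2, -15.2, -3.0]
force: [0.4, -4.1, -1.3]
grip_width: 0.0009
```

{"op": "carry_out", "data": {
  "targets": [
    [[0,0,10],[0,0,0]],
    [[0,0,10],[0,0,0]],
    [[0,0,8],[0,0,0]],
    [[0,0,0],[0,0,0]],
    [[0,0,0],[0,0,0]]
  ]
}}

```text
time_s: 6.05
tool_pos: [0.4569, -0.0543, 0.1971]
tool_rot: [-90.1, -15.1, -2.9]
force: [0.2, -1.0, -0.2]
grip_width: 0.0004
```

Run:
```python
from h import *
o=env.get_obs();print(o['time_s'],o['tool_pos'],o['tool_rot'],o['qpos'],o['force'])
im=env.read_camera('wrist');a=im[:,:,::-1]
b=env.read_camera('top')[150:250,320:440,::-1]
cv2.imwrite('pics/p2.png',np.hstack([a[:,160:480],cv2.resize(b,(480,400),interpolation=cv2.INTER_CUBIC)]))
```

```text
6.05 [ 0.45686771 -0.05432971  0.19709129] [-90.0560553  -15.05871857  -2.94773321] [ 24.91850293 -15.87196489 -17.87595718 121.87689359  -6.84506483
  58.35756556   6.92407643] [ 0.20266181 -1.04106836 -0.15148141]
```

View pics/p2.png

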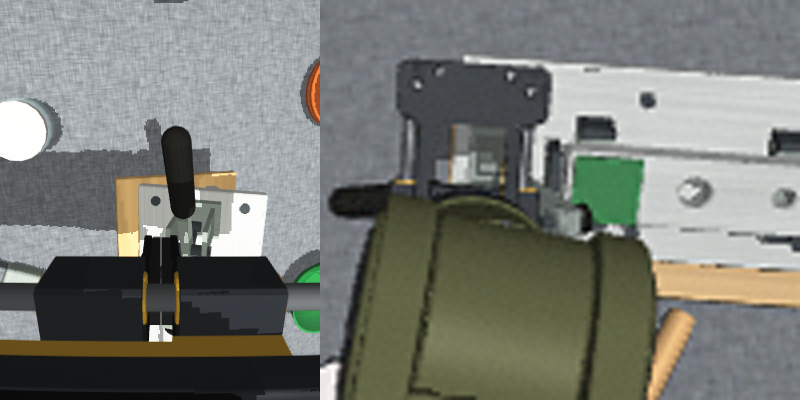

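Run:
```python
from h import *
s=plan([((.457,-.054,.262),bed_rot(-3,15),2),((.470,-.13,.262),bed_rot(-3,20),2),((.478,-.208,.20),bed_rot(-3,25),3),((.4738,-.2082,.156),bed_rot(-3,30),2)])
```

```text
[[[8,-31,0],[0,0,0]],[[9,-32,1],[0.1,0,0.1]],[[8,2,-38],[0,0,-2.5]],[[8,3,-37],[0,0,-2.5]],[[-3,21,-26],[0,0,-1.7]],[[-4,20,-26],[0,0,-1.7]],[[-4,21,-26],[0,0,-1.6]],[[-11,19,0],[0,0,-2.5]],[[-13,19,0],[0,0,-2.5]]]
```

{"op": "carry_out", "data": {
  "targets": [
    [[8,-31,0],[0,0,0]],
    [[9,-32,0],[0,0,0]],
    [[8,2,-38],[0,0,-2.5]],
    [[8,3,-37],[0,0,-2.5]],
    [[-3,21,-26],[0,0,-1.7]],
    [[-4,20,-26],[0,0,-1.7]],
    [[-4,21,-26],[0,0,-1.6]],
    [[-11,19,0],[0,0,-2.5]],
    [[-13,19,0],[0,0,-2.5]],
    [[0,0,0],[0,0,0]],
    [[0,0,0],[0,0,0]]
  ],
  "jaw": 1
}}

```text
time_s: 7.25
tool_pos: [0.477, -0.2096, 0.1557]
tool_rot: [-90.0, -29.9, -3.0]
force: [0.3, 0.6, -0.2]
grip_width: 0.0807
```

Run:
```python
from h import *
np.set_printoptions(precision=4,suppress=True)
o=env.get_obs();print(o['time_s'],o['tool_pos'],o['tool_rot'],o['qpos'],o['force'],o['grip_width'])
np.save('w5.npy',[o['tool_pos'],o['tool_rot']])
im=env.read_camera('wrist');a=im[:,:,::-1];cv2.imwrite('pics/w5.png',a)
b=env.read_camera('top')[130:250,320:480,::-1];cv2.imwrite('pics/t5.png',cv2.resize(b,(800,600),interpolation=cv2.INTER_CUBIC))
plan([((.5123,-.2087,.0891),bed_rot(-3,30),4)])
```

```text
7.25 [ 0.477  -0.2096  0.1557] [-90.0172 -29.8716  -3.0372] [ 20.7363 -13.4648   8.2258 129.8065 -17.7855  37.6831  37.7905] [ 0.3347  0.5716 -0.2398] 0.08065529318544676
[[[-1,19,1],[0,0,0]],[[-2,19,1],[0,0,0]],[[-1,19,0],[0.1,0.1,0]],[[-1,19,1],[0,0,0.1]]]
```

View pics/w5.png

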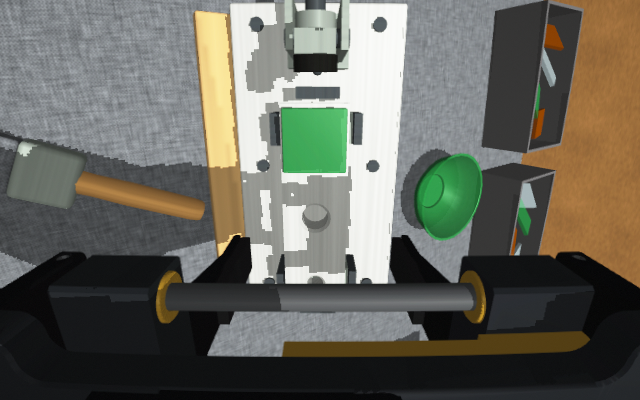

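View pics/t5.png

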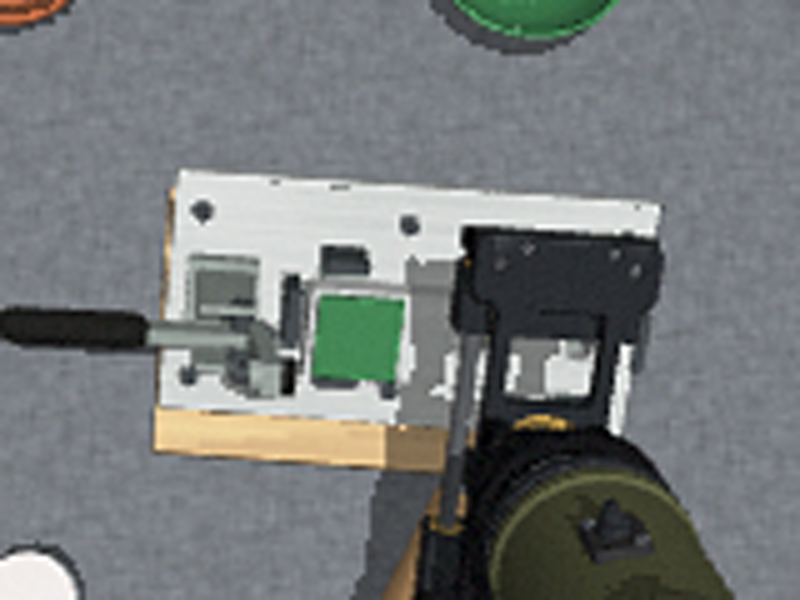

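Run:
```python
from h import *
np.set_printoptions(precision=4,suppress=True)
def wc(n):
    a=np.load(n);return cam('wrist',dict(tool_pos=a[0],tool_rot=a[1]))
A=wc('w5.npy');print(proj(A,[.4993,-.208,.1117]))
im=cv2.imread('pics/w5.png');cv2.imwrite('pics/w5c.png',cv2.resize(im[90:250,250:410],(600,600),interpolation=cv2.INTER_CUBIC))
```

```text
[[316.3333 217.7955]]
```

View pics/w5c.png

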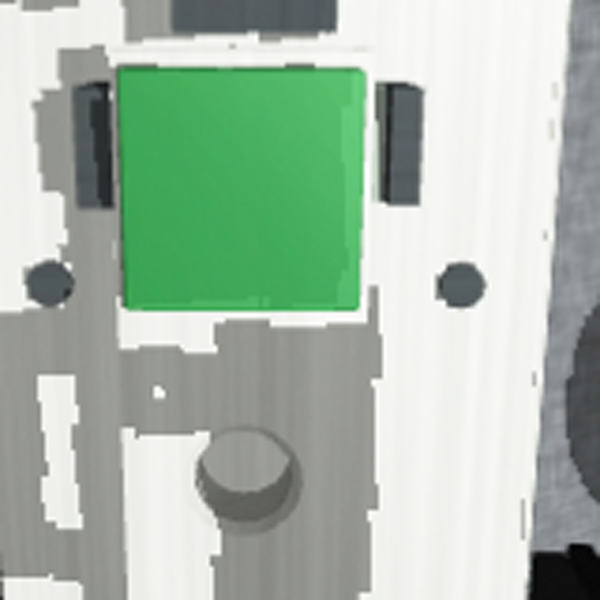

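{"op": "carry_out", "data": {
  "targets": [
    [[-1,19,1],[0,0,0]],
    [[-2,19,1],[0,0,0]],
    [[-1,19,0],[0,0,0]],
    [[-1,14,0],[0,0,0]],
    [[0,5,0],[0,0,0]],
    [[0,0,0],[0,0,0]],
    [[0,0,0],[0,0,0]]
  ]
}}

```text
time_s: 8.05
tool_pos: [0.5114, -0.2095, 0.0882]
tool_rot: [-90.1, -30.0, -3.0]
force: [-0.5, -0.1, 0.8]
grip_width: 0.0872
```

Run:
```python
from h import *
np.set_printoptions(precision=4,suppress=True)
o=env.get_obs();print(o['time_s'],o['tool_pos'],o['tool_rot'],o['qpos'],o['force'],o['grip_width'])
R,t=Rt(o);print('bar centre in tool (mm)',R.T@(np.array([.5038,-.2082,.1039])-t)*1000)
```

```text
8.05 [ 0.5114 -0.2095  0.0882] [-90.0793 -29.998   -2.9522] [ 17.8757  -3.7263   9.3149 130.6458 -24.9216  27.5224  43.9591] [-0.4616 -0.1359  0.7867] 0.08724371229468188
bar centre in tool (mm) [  1.1635 -17.4292   0.8841]
```

{"op": "carry_out", "data": {
  "targets": [
    [[1,0,1],[0,0,0]],
    [[0,0,0],[0,0,0]]
  ]
}}

```text
time_s: 8.25
tool_pos: [0.512, -0.2083, 0.0885]
tool_rot: [-90.1, -30.0, -3.0]
force: [-0.0, 0.4, 0.3]
grip_width: 0.0873
```

{"op": "carry_out", "data": {
  "targets": [
    [[0,0,0],[0,0,0]],
    [[0,0,0],[0,0,0]],
    [[0,0,0],[0,0,0]],
    [[0,0,0],[0,0,0]],
    [[0,0,0],[0,0,0]],
    [[0,0,0],[0,0,0]],
    [[0,0,0],[0,0,0]]
  ],
  "jaw": 0,
  "squeeze": 40
}}

```text
time_s: 8.95
tool_pos: [0.5114, -0.2082, 0.0873]
tool_rot: [-90.0, -29.9, -3.0]
force: [0.3, 0.5, 0.2]
grip_width: 0.0458
```

{"op": "carry_out", "data": {
  "targets": [
    [[0,-4,0],[0,0,0]],
    [[0,-6,0],[0,0,0]],
    [[0,-8,0],[0,0,0]],
    [[0,-10,-4],[0,0,0]],
    [[0,-15,-6],[0,0,0]],
    [[0,-15,0],[0,0,0]],
    [[0,-15,0],[0,0,0]],
    [[0,0,0],[0,0,0]],
    [[0,0,0],[0,0,0]]
  ]
}}

```text
time_s: 9.85
tool_pos: [0.4743, -0.2165, 0.1509]
tool_rot: [-90.1, -29.9, -3.0]
force: [-0.7, 0.6, -4.1]
grip_width: 0.0456
```

Run:
```python
from h import *
np.set_printoptions(precision=4,suppress=True)
o=env.get_obs();print(o['time_s'],o['tool_pos'],o['tool_rot'],o['qpos'],o['force'],o['grip_width'])
im=env.read_camera('wrist');a=im[:,:,::-1];cv2.imwrite('pics/w6.png',a)
plan([((.475,-.20,.22),bed_rot(-3,15),3),((.48,-.14,.28),bed_rot(-1,5),3),((.49,0.02,.29),bed_rot(5,0),5)])
```

```text
9.85 [ 0.4743 -0.2165  0.1509] [-90.0539 -29.93    -2.9979] [ 20.734  -13.0009   9.3615 130.0377 -18.5646  37.2565  39.6366] [-0.6646  0.5944 -4.0891] 0.0456129704589896
[[[12,-20,5],[0,0,5]],[[9,-21,6],[0,0,4.9]],[[8,-22,5],[0,0,5]],[[6,-19,20],[0.1,-0.7,3.3]],[[5,-20,20],[0.1,-0.6,3.3]],[[4,-19,20],[0.2,-0.7,3.4]],[[2,-2,32],[0,-1.2,1]],[[2,-2,32],[0.1,-1.2,1]],[[3,-2,32],[0,-1.2,1]],[[3,-2,32],[0.1,-1.2,1]],[[4,-2,32],[0,-1.2,1]]]
```

View pics/w6.png

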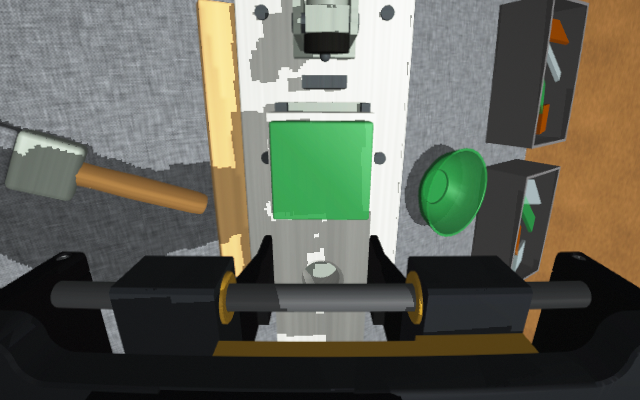

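{"op": "carry_out", "data": {
  "targets": [
    [[12,-20,5],[0,0,5]],
    [[9,-21,6],[0,0,4.9]],
    [[8,-22,5],[0,0,5]],
    [[6,-19,20],[0,-0.7,3.3]],
    [[5,-20,20],[0,-0.6,3.3]],
    [[4,-19,20],[0.2,-0.7,3.4]],
    [[2,-2,32],[0,-1.2,1]],
    [[2,-2,32],[0.1,-1.2,1]],
    [[3,-2,32],[0,-1.2,1]],
    [[3,-2,32],[0.1,-1.2,1]],
    [[4,-2,32],[0,-1.2,1]],
    [[0,0,0],[0,0,0]]
  ]
}}

```text
time_s: 11.1
tool_pos: [0.4906, 0.0269, 0.2889]
tool_rot: [-90.0, 0.1, 5.6]
force: [1.1, 0.1, -2.2]
grip_width: 0.0456
```

{"op": "carry_out", "data": {
  "targets": [
    [[0,0,0],[0,0,0]],
    [[0,0,0],[0,0,0]]
  ]
}}

```text
time_s: 11.3
tool_pos: [0.4901, 0.0191, 0.289]
tool_rot: [-90.3, 0.1, 4.9]
force: [0.2, 0.3, -2.3]
grip_width: 0.0458
```

Run:
```python
from h import *
np.set_printoptions(precision=4,suppress=True)
o=env.get_obs();print(o['time_s'],o['tool_pos'],o['tool_rot'],o['qpos'],o['force'],o['grip_width'])
np.save('w7.npy',[o['tool_pos'],o['tool_rot']])
im=env.read_camera('wrist');a=im[:,:,::-1];cv2.imwrite('pics/w7.png',a)
cv2.imwrite('pics/w7c.png',cv2.resize(a[0:360,200:440],(533,800)[::1] if 0 else (400,600),interpolation=cv2.INTER_CUBIC))
H=env.get_calibration('wrist')
c=cam('wrist',o);R,t=Rt(o)
for nm,X in [('hole',(0,-.0264,0)),('tile corners',(.021,-.0344,.0795)),('',(-.021,-.0344,.0795)),('',(.021,-.0344,.0375)),('',(-.021,-.0344,.0375)),('barend',(.023,-.0264,.08)),('',(-.023,-.0264,.08))]:
    print(nm,proj(c,R@np.array(X)+t))
```

```text
11.3 [0.4901 0.0191 0.289 ] [-90.2522   0.094    4.9095] [  9.2173  -1.9317 -14.294   98.5215  -0.2264  83.4452  -0.1327] [ 0.1631  0.2962 -2.3475] 0.04578714271201867
hole [[319.0911 278.392 ]]
tile corners [[372.0406 112.1998]]
 [[265.0337 112.3252]]
 [[367.4382 212.7045]]
 [[270.1813 212.7862]]
barend [[373.8773 110.1635]]
 [[263.4282 110.2926]]
```

View pics/w7.png

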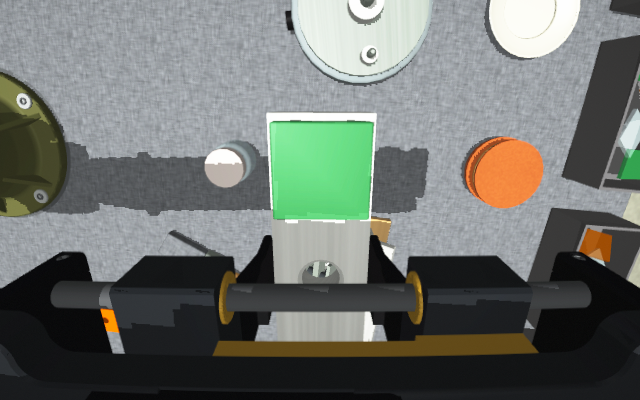

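Run:
```python
from h import *
plan([((.547,.072,.17),bed_rot(10.6,0),5)])
```

```text
[[[12,24,10],[0,-1.1,0]],[[13,24,9],[0.1,-1.2,0]],[[12,23,9],[0,-1.1,-0.1]],[[13,24,9],[0.1,-1.2,0]],[[13,24,9],[0,-1.1,0]]]
```

{"op": "carry_out", "data": {
  "targets": [
    [[12,24,10],[0,-1.1,0]],
    [[13,24,9],[0.1,-1.2,0]],
    [[12,23,9],[0,-1.1,0]],
    [[13,24,9],[0.1,-1.2,0]],
    [[13,24,9],[0,-1.1,0]],
    [[0,0,0],[0,0,0]],
    [[0,0,0],[0,0,0]],
    [[0,0,0],[0,0,0]]
  ]
}}

```text
time_s: 12.15
tool_pos: [0.5474, 0.0722, 0.172]
tool_rot: [-90.1, -0.1, 10.6]
force: [1.0, -0.2, -2.3]
grip_width: 0.0458
```

Run:
```python
from h import *
np.set_printoptions(precision=4,suppress=True)
o=env.get_obs();print(o['time_s'],o['tool_pos'],o['tool_rot'],o['qpos'],o['force'],o['grip_width'])
np.save('w8.npy',[o['tool_pos'],o['tool_rot']])
im=env.read_camera('wrist');a=im[:,:,::-1];cv2.imwrite('pics/w8.png',a)
cv2.imwrite('pics/w8a.png',cv2.resize(a[0:120,250:410],(800,600),interpolation=cv2.INTER_CUBIC))
cv2.imwrite('pics/w8b.png',cv2.resize(a[100:310,230:420],(543,600),interpolation=cv2.INTER_CUBIC))
```

```text
12.15 [0.5474 0.0722 0.172 ] [-90.0827  -0.0566  10.5729] [  5.4515   9.1251 -17.3462 100.6744   2.9626  70.5781  -2.0986] [ 1.0259 -0.2487 -2.3424] 0.04579220535914121
```

View pics/w8a.png

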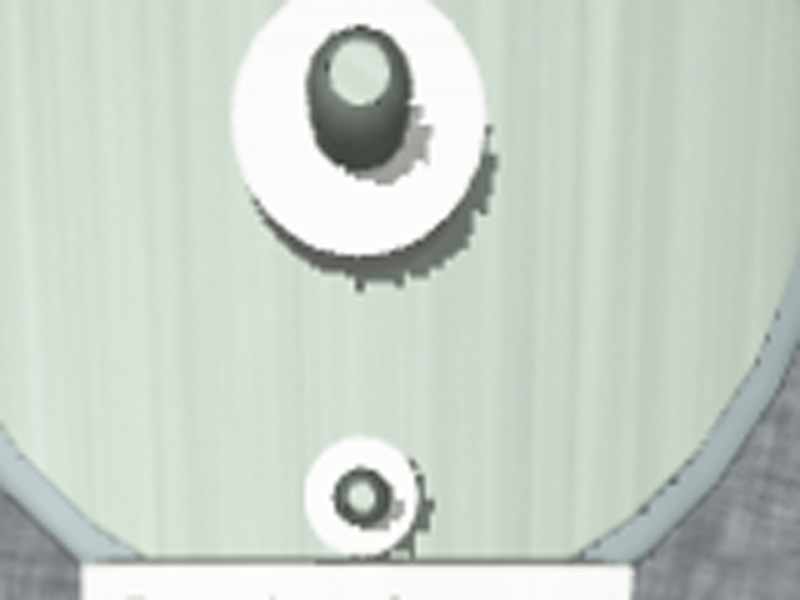

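View pics/w8b.png

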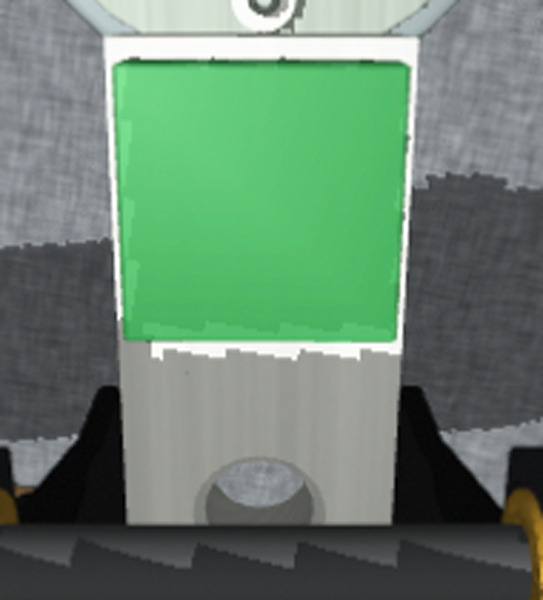

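Run:
```python
from h import *
np.set_printoptions(precision=2,suppress=True)
a=np.load('w8.npy');o=dict(tool_pos=a[0],tool_rot=a[1]);c=cam('wrist',o);R,t=Rt(o)
def plane(px,ytool):
    r=ray(c,px);oo=R.T@(r[0]-t);d=R.T@r[1];return (oo+d*(ytool-oo[1])/d[1])*1000
for yt in (-.0264,-.028,-.025):
  print(yt,'endL',plane((250+82.5/5-.5,112.2),yt),'endR',plane((250+633.5/5-.5,112.2),yt),'hole',plane((320.6,276.4),yt))
def w(px,z): X=atz(ray(c,px),z);return X,R.T@(X-t)*1000
s=w((321.3,23.0),.071);p=w((321.9,98.7),.071)
print(s,p,np.linalg.norm(s[0]-p[0]))
d=s[0]-p[0];print('yaw',np.degrees(np.arctan2(-d[0],d[1])))
# tops
print('spindle top',w((250+360.5/5-.5,71.5/5-.5),.099),'pin top',w((250+363/5-.5,497.5/5-.5),.093))
```

```text
-0.0264 endL [-21.94 -26.4   79.14] endR [ 24.03 -26.4   79.1 ] hole [  0.76 -26.4    1.05]
-0.028 endL [-21.67 -28.    79.21] endR [ 23.75 -28.    79.16] hole [  0.77 -28.     2.04]
-0.025 endL [-22.18 -25.    79.08] endR [ 24.27 -25.    79.04] hole [  0.76 -25.     0.18]
(array([0.52, 0.21, 0.07]), array([  1.43, 100.83, 139.44])) (array([0.53, 0.16, 0.07]), array([  1.9 , 100.91,  84.34])) 0.05509781538130867
yaw 11.053970450111361
spindle top (array([0.52, 0.21, 0.1 ]), array([  1.57,  72.83, 139.24])) pin top (array([0.53, 0.16, 0.09]), array([ 1.95, 78.91, 84.15]))
```

{"op": "carry_out", "data": {
  "targets": [
    [[0,0,0],[0,-0.7,0]],
    [[0.5,0,25],[0,0,0]],
    [[0.5,0,30],[0,0,0]],
    [[0.5,0,30],[0,0,0]],
    [[0.5,0,30],[0,0,0]],
    [[0.3,10,25],[0,0,0]],
    [[0,20,0],[0,0,0]],
    [[0,20,0],[0,0,0]],
    [[0,0,0],[0,0,0]],
    [[0,0,0],[0,0,0]],
    [[0,0,0],[0,0,0]],
    [[0,0,0],[0,0,0]]
  ]
}}

```text
time_s: 13.4
tool_pos: [0.5223, 0.2112, 0.1221]
tool_rot: [-90.0, -0.1, 11.4]
force: [0.4, -0.2, -3.0]
grip_width: 0.0459
```

```bash
cat > look.py <<'E'
import sys
from h import *
np.set_printoptions(precision=4,suppress=True)
n=sys.argv[1]
o=env.get_obs();print(o['time_s'],o['tool_pos'],o['tool_rot'],o['force'],o['wrist_torque'],o['grip_width'])
a=np.load('w8.npy');R8,t8=Rt(dict(tool_pos=a[0],tool_rot=a[1]))
c8=cam('wrist',dict(tool_pos=a[0],tool_rot=a[1]))
S=atz(ray(c8,(321.3,23.0)),.071);P=atz(ray(c8,(321.9,98.7)),.071)
R,t=Rt(o);print('spindle,pin in tool',R.T@(S-t)*1000,R.T@(P-t)*1000)
im=env.read_camera('wrist');a=im[:,:,::-1];cv2.imwrite(f'pics/{n}.png',a)
cv2.imwrite(f'pics/{n}c.png',cv2.resize(a[230:320,270:370],(667,600),interpolation=cv2.INTER_CUBIC))
b=env.read_camera('scene')[150:220,320:420,::-1];cv2.imwrite(f'pics/{n}s.png',cv2.resize(b,(800,560),interpolation=cv2.INTER_CUBIC))
E
python3 look.py w9
```

```text
13.4 [0.5223 0.2112 0.1221] [-90.0219  -0.0974  11.3629] [ 0.3532 -0.2285 -2.9834] [-0.0739  0.0284  0.0268] 0.04590959928096922
spindle,pin in tool [ 0.5137 51.0782 -1.9948] [  0.2166  51.0988 -57.0918]
```

View pics/w9c.png

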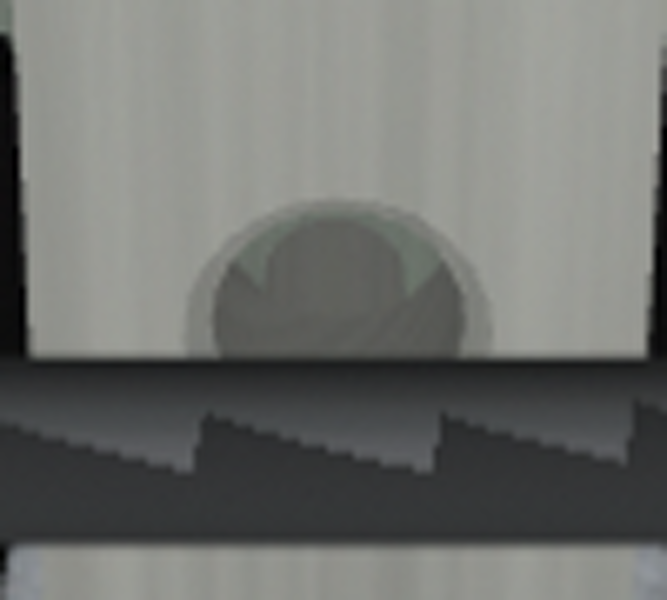

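View pics/w9s.png

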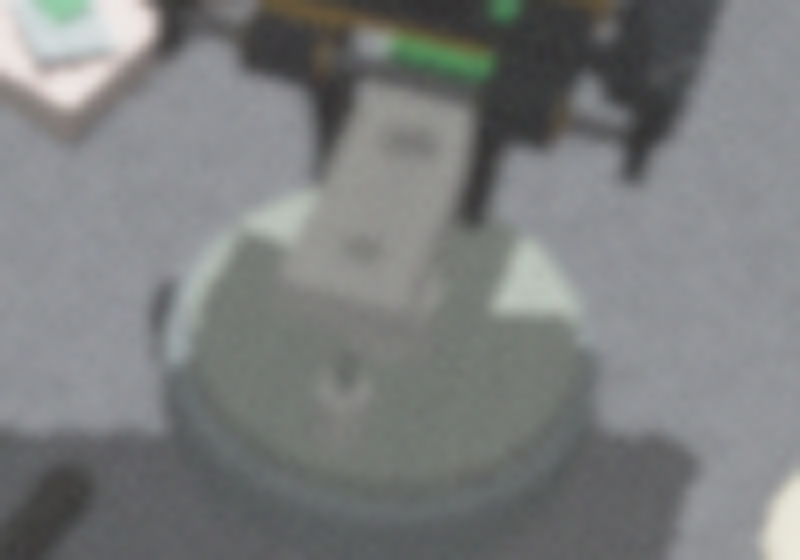

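```bash
cat > ov.py <<'E'
import sys
from h import *
np.set_printoptions(precision=4,suppress=True)
n=sys.argv[1];pz=float(sys.argv[2]);px=float(sys.argv[3]);TZ=float(sys.argv[4])
# draw in tool frame: camera fixed wrt tool
a=cv2.imread(f'pics/{n}.png')[230:320,270:370]
g=cv2.resize(a,(800,720),interpolation=cv2.INTER_CUBIC)[:600].astype(float)
g=np.clip((g-60)*2.2,0,255).astype(np.uint8)
c=env.get_calibration('wrist');H=np.array(c['hand_eye']);Rc=H[:3,:3].T;tc=-Rc@H[:3,3]
cm=(K(c),c['D'],Rc,tc)
th=np.linspace(0,2*np.pi,73)
def circ(x,z,y,r,col):
    P=np.c_[x+r*np.cos(th),np.full_like(th,y),z+r*np.sin(th)]/1000
    q=proj(cm,P);q=((q-[270,230]+.5)*8-.5)
    cv2.polylines(g,[np.round(q).astype(int)],True,col,1)
circ(.8,-.6,-26.4,9.5,(0,0,255));circ(.8,-.6,-8.4,9.5,(0,128,255))
h=(TZ-.071)*1000
circ(px,pz,h,19,(255,0,0));circ(px,pz,h,7.5,(0,255,255));circ(px,pz,h-24,7.5,(0,255,0))
cv2.imwrite(f'pics/{n}ov.png',g)
E
python3 ov.py w9 -2.0 0.5 .1221
```

```text
(no output)
```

View pics/w9ov.png

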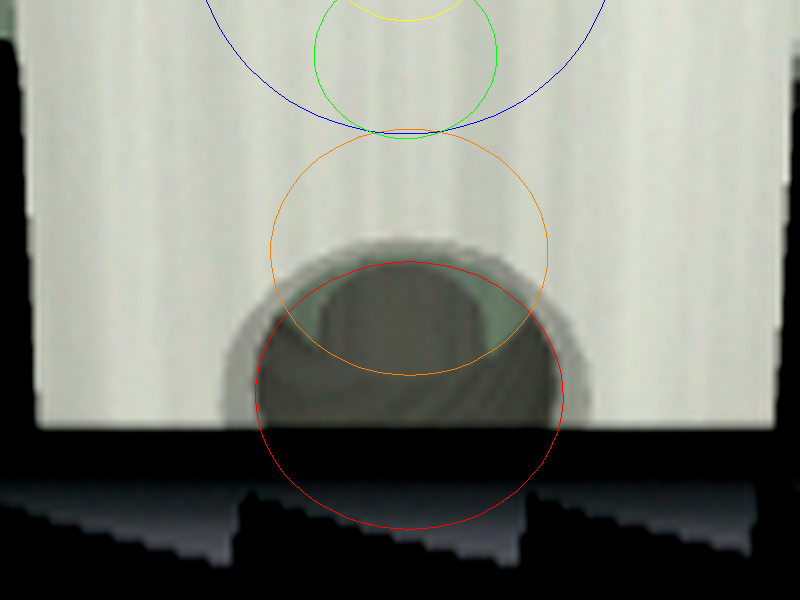

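{"op": "carry_out", "data": {
  "targets": [
    [[-0.3,10,-1.2],[0,0,0]],
    [[0,10,0],[0,0,0]],
    [[0,8,0],[0,0,0]],
    [[0,0,0],[0,0,0]],
    [[0,0,0],[0,0,0]],
    [[0,0,0],[0,0,0]]
  ]
}}

```text
time_s: 14.1
tool_pos: [0.5215, 0.2101, 0.0928]
tool_rot: [-90.0, 0.0, 11.4]
force: [0.1, 0.2, -3.4]
grip_width: 0.0454
```

```bash
python3 look.py w10; python3 ov.py w10 -0.8 0.8 .094
```

```text
14.1 [0.5215 0.2101 0.0928] [-90.0268   0.0179  11.398 ] [ 0.0941  0.2006 -3.4451] [-0.0893  0.0453 -0.0311] 0.04540500932615128
spindle,pin in tool [ 1.6255 21.8184 -1.0343] [  1.2947  21.8443 -56.1315]
```

View pics/w10ov.png

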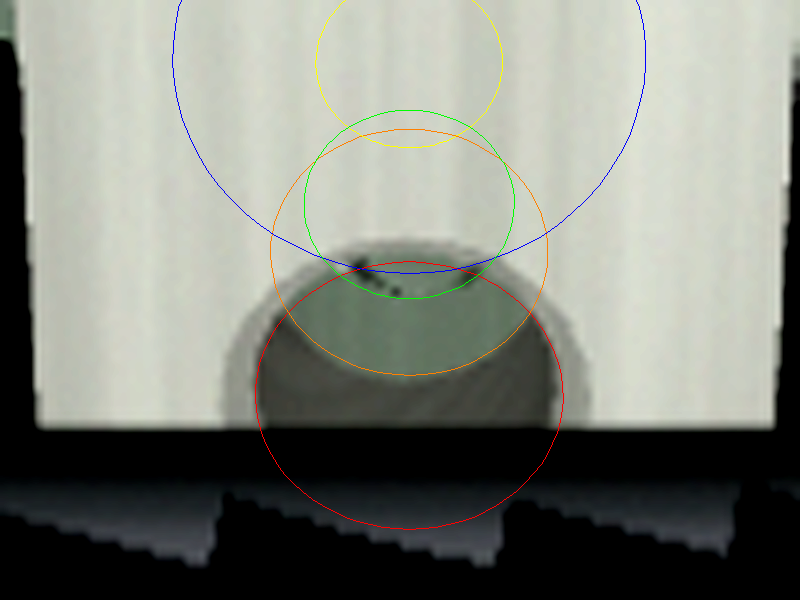

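View pics/w10s.png

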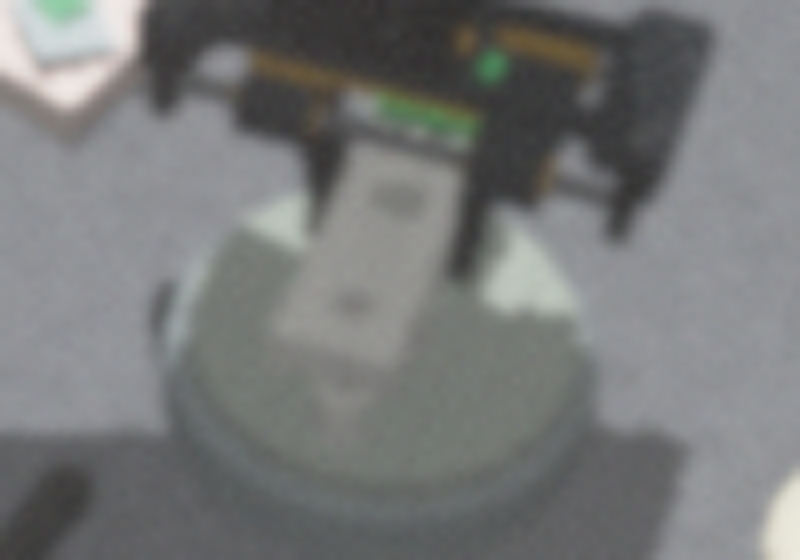

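{"op": "carry_out", "data": {
  "targets": [
    [[0,0,0],[0,0,0]]
  ]
}}

```text
time_s: 14.3
tool_pos: [0.5215, 0.21, 0.0929]
tool_rot: [-90.0, 0.0, 11.4]
force: [-0.3, -0.1, -3.4]
grip_width: 0.0455
```

```bash
python3 look.py w11
python3 - <<'E'
from h import *
for i in range(8):
    env.read_camera('top');o=env.get_obs();print(o['tool_pos'],o['tool_rot'][2])
E
```

```text
14.3 [0.5215 0.21   0.0929] [-90.0325   0.0058  11.393 ] [-0.2776 -0.1151 -3.4417] [-0.1005  0.0546 -0.0032] 0.04551612241600541
spindle,pin in tool [ 1.6364 21.9482 -0.9302] [  1.3104  21.9795 -56.0274]
[0.52136452 0.20989698 0.0927675 ] 11.392670043166413
[0.52133779 0.2098751  0.09271021] 11.388198386084355
[0.52133042 0.20987299 0.09266835] 11.38890771590928
[0.52125847 0.20987252 0.09258462] 11.391386341533217
[0.52128103 0.2098902  0.09260041] 11.392843853497878
[0.52125271 0.20986851 0.09257812] 11.391492797770287
[0.52124916 0.20985836 0.09255944] 11.391115526174667
[0.5212846  0.20986424 0.09258087] 11.38950734250611
```

{"op": "carry_out", "data": {
  "targets": [
    [[1,0,-0.2],[0,0,0]],
    [[0,0,0],[0,0,0]],
    [[0,3,0],[0,0,0]],
    [[0,3,0],[0,0,0]],
    [[0,2,0],[0,0,0]],
    [[0,0,0],[0,0,0]],
    [[0,0,0],[0,0,0]]
  ]
}}

```text
time_s: 15.5
tool_pos: [0.5222, 0.2098, 0.0844]
tool_rot: [-90.0, 0.1, 11.4]
force: [0.8, -0.6, -2.3]
grip_width: 0.0458
```

```bash
python3 look.py w12; python3 ov.py w12 -0.8 0.8 .085
```

```text
15.5 [0.5222 0.2098 0.0844] [-90.038    0.0608  11.3922] [ 0.752  -0.5698 -2.28  ] [-0.0826  0.0259 -0.0219] 0.045775009693887654
spindle,pin in tool [ 1.0117 13.4476 -0.6499] [  0.6864  13.4845 -55.7473]
```

View pics/w12ov.png

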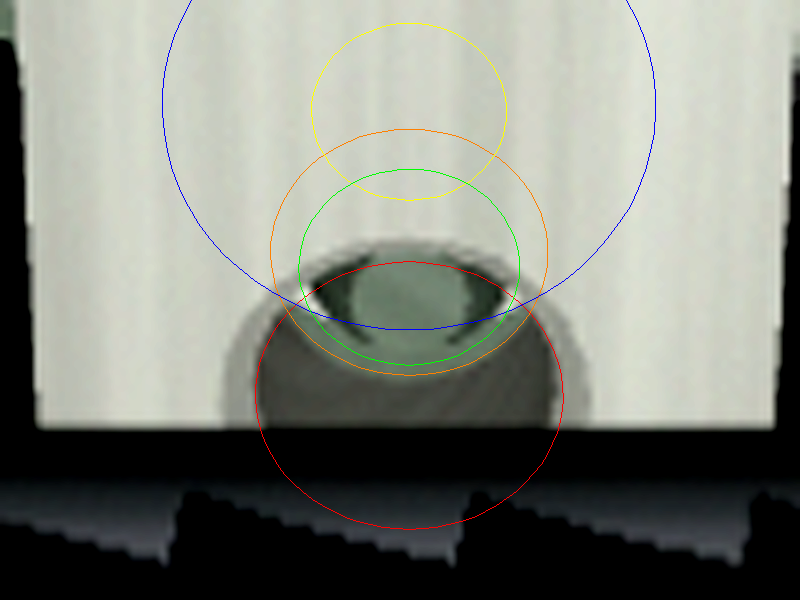

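View pics/w12s.png

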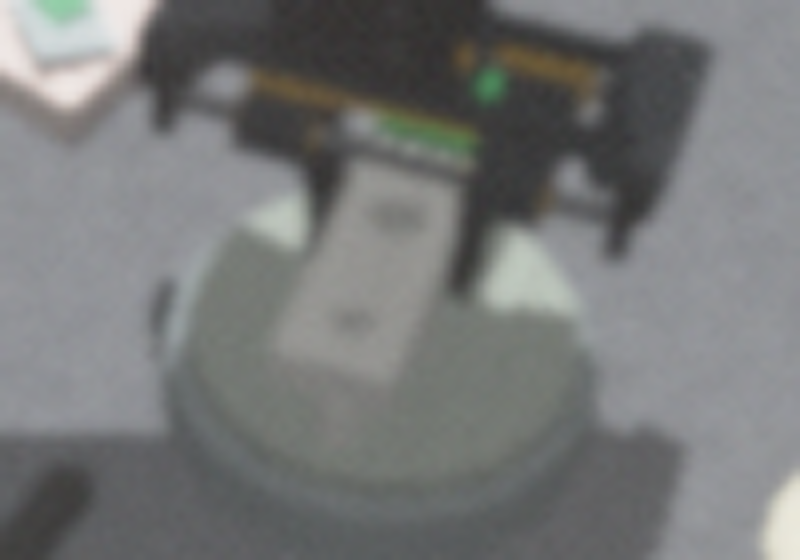

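{"op": "carry_out", "data": {
  "targets": [
    [[0,2,0],[0,0,0]],
    [[0,2,0],[0,0,0]],
    [[0,2,0],[0,0,0]],
    [[0,0,0],[0,0,0]],
    [[0,0,0],[0,0,0]]
  ]
}}

```text
time_s: 16.1
tool_pos: [0.5222, 0.2099, 0.0785]
tool_rot: [-90.0, 0.1, 11.4]
force: [0.4, -0.3, -3.0]
grip_width: 0.0454
```

{"op": "carry_out", "data": {
  "targets": [
    [[0,2,0],[0,0,0]],
    [[0,2,0],[0,0,0]],
    [[0,0,0],[0,0,0]],
    [[0,0,0],[0,0,0]]
  ]
}}

```text
time_s: 16.5
tool_pos: [0.5222, 0.2098, 0.0745]
tool_rot: [-90.0, 0.1, 11.4]
force: [-0.3, -0.2, -3.0]
grip_width: 0.0459
```

```bash
python3 look.py w13; python3 ov.py w13 -0.8 0.8 .074
```

```text
16.5 [0.5222 0.2098 0.0745] [-90.0382   0.0583  11.3882] [-0.3364 -0.161  -3.0011] [-0.1316 -0.0183  0.0236] 0.04591384298959076
spindle,pin in tool [ 0.9963  3.4636 -0.6119] [  0.6749   3.5007 -55.7093]
```

View pics/w13ov.png

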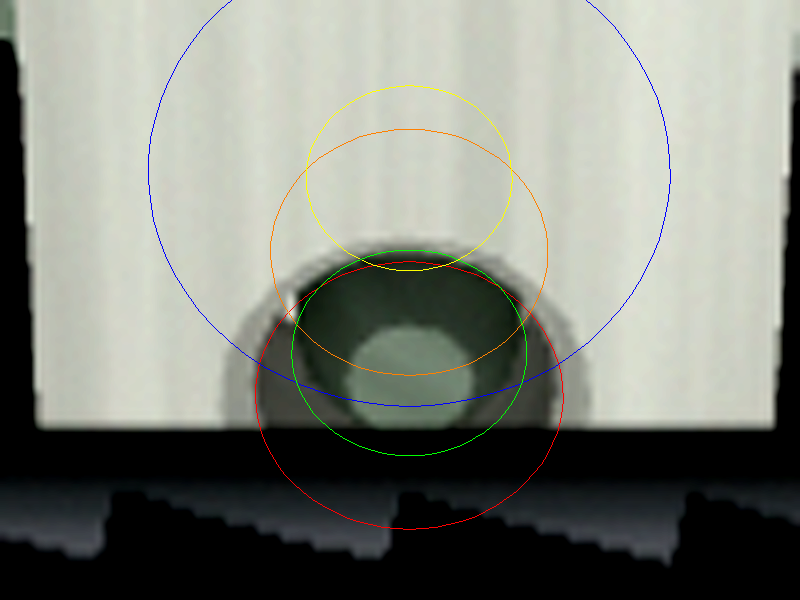

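View pics/w13s.png

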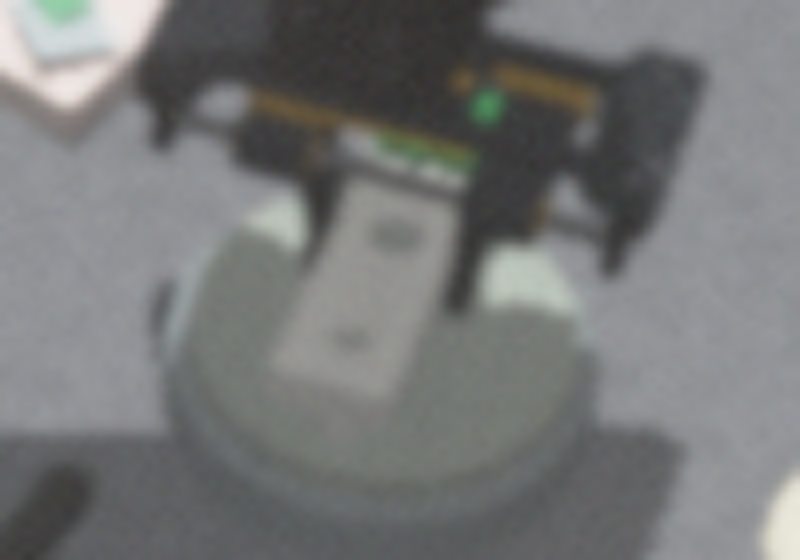

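{"op": "carry_out", "data": {
  "targets": [
    [[0,2,0],[0,0,0]],
    [[0,2,0],[0,0,0]],
    [[0,2,0],[0,0,0]],
    [[0,2,0],[0,0,0]],
    [[0,0,0],[0,0,0]],
    [[0,0,0],[0,0,0]]
  ]
}}

```text
time_s: 17.2
tool_pos: [0.5222, 0.2099, 0.0664]
tool_rot: [-90.0, 0.1, 11.4]
force: [0.1, 0.6, -2.6]
grip_width: 0.0458
```

{"op": "carry_out", "data": {
  "targets": [
    [[0,1,0],[0,0,0]],
    [[0,1,0],[0,0,0]],
    [[0,1,0],[0,0,0]],
    [[0,0,0],[0,0,0]],
    [[0,0,0],[0,0,0]]
  ]
}}

```text
time_s: 17.7
tool_pos: [0.5222, 0.2098, 0.0635]
tool_rot: [-90.0, 0.1, 11.4]
force: [-1.4, -0.1, -3.3]
grip_width: 0.0455
```

{"op": "carry_out", "data": {
  "targets": [
    [[0,0.5,0],[0,0,0]],
    [[0,0.5,0],[0,0,0]],
    [[0,0,0],[0,0,0]],
    [[0,0,0],[0,0,0]]
  ]
}}

```text
time_s: 18.1
tool_pos: [0.5223, 0.2098, 0.0626]
tool_rot: [-90.0, 0.0, 11.4]
force: [-0.2, -1.0, -3.6]
grip_width: 0.0458
```

{"op": "carry_out", "data": {
  "targets": [
    [[0,0.5,0],[0,0,0]],
    [[0,0.5,0],[0,0,0]],
    [[0,0,0],[0,0,0]],
    [[0,0,0],[0,0,0]]
  ]
}}

```text
time_s: 18.5
tool_pos: [0.5223, 0.2099, 0.0624]
tool_rot: [-90.1, 0.0, 11.4]
force: [-3.5, -1.6, 6.2]
grip_width: 0.0452
```

{"op": "carry_out", "data": {
  "targets": [
    [[0,0,0],[0,0,0]],
    [[0,0,0],[0,0,0]],
    [[0,0,0],[0,0,0]],
    [[0,0,0],[0,0,0]],
    [[0,0,0],[0,0,0]],
    [[0,0,0],[0,0,0]]
  ],
  "jaw": 0.8
}}

```text
time_s: 19.1
tool_pos: [0.5223, 0.2099, 0.0615]
tool_rot: [-90.0, 0.0, 11.4]
force: [-0.2, -0.2, -0.2]
grip_width: 0.0693
```

{"op": "carry_out", "data": {
  "targets": [
    [[0,-5,0],[0,0,0]],
    [[0,-10,0],[0,0,0]],
    [[0,-20,0],[0,0,0]],
    [[0,-30,0],[0,0,0]],
    [[0,-35,0],[0,0,0]],
    [[0,-35,-30],[0,0,0]],
    [[0,-30,-40],[0,0,0]],
    [[0,0,-20],[0,0,0]],
    [[0,0,0],[0,0,0]],
    [[0,0,0],[0,0,0]]
  ]
}}

```text
time_s: 20.1
tool_pos: [0.5399, 0.1222, 0.227]
tool_rot: [-90.0, 0.0, 11.4]
force: [-0.6, 1.1, -0.1]
grip_width: 0.0696
```

Run:
```python
from h import *
np.set_printoptions(precision=4,suppress=True)
o=env.get_obs();print(o['time_s'],o['tool_pos'],o['tool_rot'],o['force'],o['grip_width'])
np.save('w14.npy',[o['tool_pos'],o['tool_rot']])
im=env.read_camera('wrist')[:,:,::-1];cv2.imwrite('pics/w14.png',im)
s=env.read_camera('scene')[:,:,::-1];t=env.read_camera('top')[:,:,::-1];cv2.imwrite('pics/t14.png',t)
cv2.imwrite('pics/s14.png',cv2.resize(s[140:340,220:420],(600,600),interpolation=cv2.INTER_CUBIC))
```

```text
20.1 [0.5399 0.1222 0.227 ] [-89.9946   0.0307  11.3602] [-0.6324  1.0985 -0.0815] 0.06956903403480445
```

View pics/w14.png

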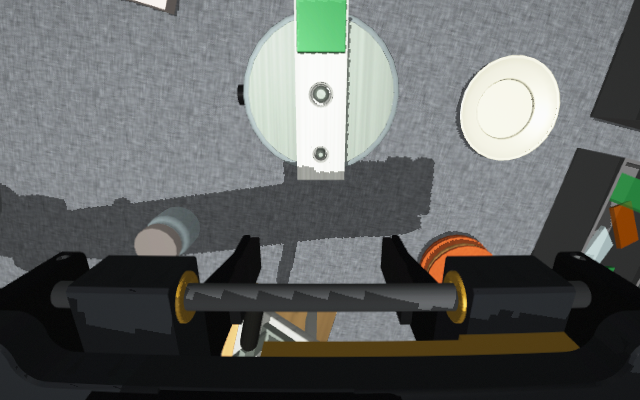

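View pics/s14.png

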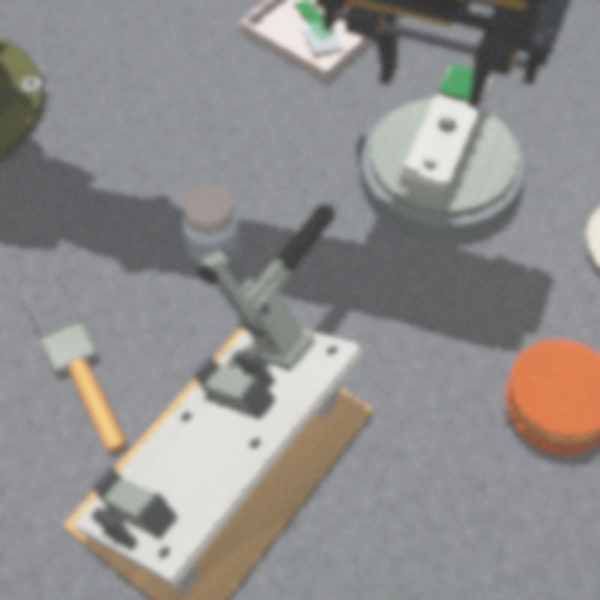

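View pics/t14.png

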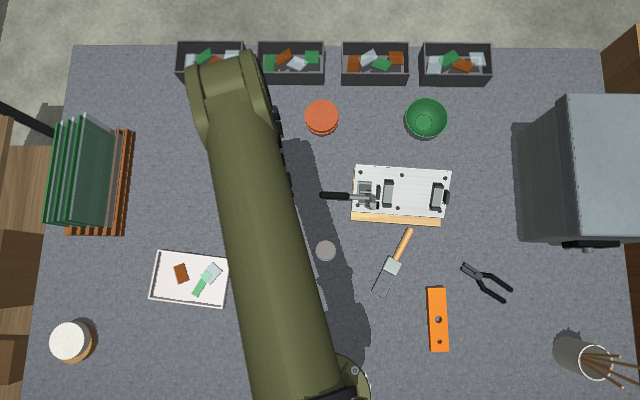

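Run:
```python
from h import *
im=cv2.imread('pics/w14.png');cv2.imwrite('pics/w14c.png',cv2.resize(im[60:190,270:370],(462,600),interpolation=cv2.INTER_CUBIC))
```

```text
(no output)
```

View pics/w14c.png

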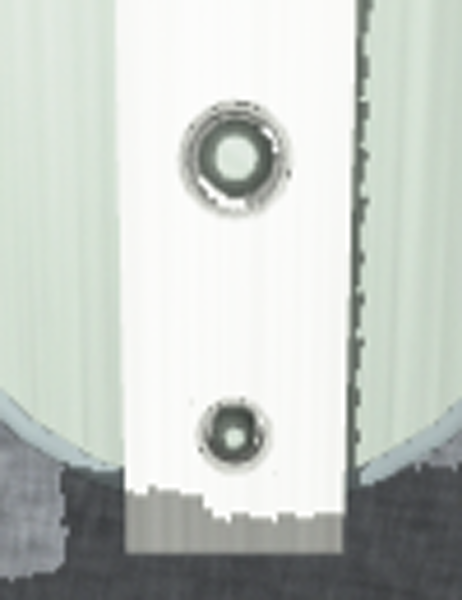

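Run:
```python
from h import *
a=np.load('w14.npy');c=cam('wrist',dict(tool_pos=a[0],tool_rot=a[1]))
f=lambda u,v:(270+(u+.5)/4.62-.5,60+(v+.5)/4.615-.5)
for z in (.089,.093):
    h=atz(ray(c,f(236,157)),z);p=atz(ray(c,f(234,435)),z);L=atz(ray(c,f(125.5,552)),z);Rr=atz(ray(c,f(344.5,552)),z);M=(L+Rr)/2
    print(z,h,p,np.linalg.norm(h-p)*1e3,np.linalg.norm(L-Rr)*1e3,np.linalg.norm(h-M)*1e3)
for l in ('saucers','tray','brush','jar','plate','dish','pliers'): pass
o=env.get_obs();print(o['time_s'],o['force'])
print(env.sign_off())
```

```text
0.089 [0.52327824 0.20934173 0.089     ] [0.53369216 0.15517671 0.089     ] 55.1570410029929 46.55689035371868 80.18371842177676
0.093 [0.52328958 0.20928742 0.093     ] [0.5335645  0.15584538 0.093     ] 54.420816487868834 45.93545883014412 79.11344311072962
20.25 [-0.57247302 -0.31570458 -0.88978755]
the job is handed in; nothing more can be done
None
```

The bar is seated on the turntable and released, the clamp is still open, and the job was handed in at 20.3 s.

**What I did**
- Pushed the clamp handle along +y with the shut fingers until it sprang open.
- Gripped the bar square to the sloping bed and lifted it clear along the bed's normal.
- Levelled it, lined it up over the spindle and pin with the wrist camera, and lowered it in small steps.
- Opened the jaws once the bar took load, then backed the arm away.

**Last checks**
- **Seating:** contact came at a TCP height of about 62.5 mm, against 62.6 mm predicted for fully seated. The force then rose by about 10 N.
- **Position:** the wrist picture shows the spindle and pin inside their holes. On the plane of the seated bar's top, the two holes measure 55.2 mm apart (should be 55). The bar measures 46.6 mm wide (should be 46) and 80.2 mm from its middle to its end (should be 80).
- **Height disagreement:** the width reading alone would fit a bar top about 4 mm higher. The two length readings and the contact height all fit full seating, so I judged it seated.
- **Level:** I did not measure tilt separately after release. It rests on the tool being level at contact and on the lengths above.
- **Clamp and bystanders:** the scene and top pictures show the handle still thrown over. The bystanders visible look undisturbed; in the last pictures the arm hid the plate from above, but the wrist camera still showed it.
- **Calibration:** the wrist camera seemed about 1 mm off in tool x. I cancelled this by measuring the bar and the spindle in the same picture. The arm also shifted about 1 mm during the descent, which I corrected before the spindle entered the hole.

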